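Reset and step a home-built computer board

TASK

Restart the home-built computer and advance it one step: with the fingertips, press the red key on the large green board well down and let it spring back up, then press the yellow key on the smaller red board well down and let that spring back up too. Press lightly, touch none of the other keys, leave everything else on the bench where it is without pushing it or picking it up, and finish with the hand clear of everything.

Things in the scene. Friction and masses are not known exactly. Their poses are not given: they have to be found in the camera images.
- green_board: Large green circuit board, 200 x 150 mm, fixed flat on spacers, its face 14 mm above the table. Four keys (red, yellow, blue, white, about 60 mm apart, places vary) on its -x half, low chips (7 mm) and LEDs on its +x half. Origin: centre of its underside, 12 mm below the face; own x along the 200 mm side, z up.
- red_board: Smaller red circuit board, 150 x 130 mm, fixed flat on spacers, its face 14 mm above the table. Three keys (yellow, blue, white, about 70 mm apart, places vary); other parts at most 9 mm above the face. Origin: centre of its underside, 12 mm below the face; own x along the 150 mm side, z up. The two boards may change sides.
- green_red_top (a point): Round red push key on the large green board: cap 24 mm across, black housing 40 mm across and 12 mm high. The cap's flat top is 24 mm above the board face (38 mm above the table); it goes 8 mm straight down on a spring (starts at 1.8 N, fully down at 6 N). It springs back up. This point: centre of the cap's top, moving with it; z up. To be pressed.
- green_red (a joint): How far that red key on the large green board is pressed, in m: 0 up, 0.008 fully down; more than 0.005 counts as pressed, less than 0.0015 as up again.
- green_red_base: Housing of that red key on the large green board, cap included. Origin: centre of its foot on the board face, 24 mm below the cap's top when up.
- small_yellow_top (a point): Round yellow push key on the smaller red board: cap 24 mm across, black housing 40 mm across and 12 mm high. The cap's flat top is 24 mm above the board face (38 mm above the table); it goes 8 mm straight down on a spring (starts at 1.8 N, fully down at 6 N). It springs back up. This point: centre of the cap's top, moving with it; z up. To be pressed.
- small_yellow (a joint): How far that yellow key on the smaller red board is pressed, in m: 0 up, 0.008 fully down; more than 0.005 counts as pressed, less than 0.0015 as up again.
- small_yellow_base: Housing of that yellow key on the smaller red board, cap included. Origin: centre of its foot on the board face, 24 mm below the cap's top when up.
- green_yellow_base: Round yellow push key on the large green board: cap 24 mm across, black housing 40 mm across and 12 mm high. The cap's flat top is 24 mm above the board face (38 mm above the table); it goes 8 mm straight down on a spring (starts at 1.8 N, fully down at 6 N). Origin: centre of the housing's foot, on the board face. Not to be touched.
- green_blue_base: Round blue push key on the large green board: cap 24 mm across, black housing 40 mm across and 12 mm high. The cap's flat top is 24 mm above the board face (38 mm above the table); it goes 8 mm straight down on a spring (starts at 1.8 N, fully down at 6 N). Origin: centre of the housing's foot, on the board face. Not to be touched.
- green_white_base: Round white push key on the large green board: cap 24 mm across, black housing 40 mm across and 12 mm high. The cap's flat top is 24 mm above the board face (38 mm above the table); it goes 8 mm straight down on a spring (starts at 1.8 N, fully down at 6 N). Origin: centre of the housing's foot, on the board face. Not to be touched.
- small_blue_base: Round blue push key on the smaller red board: cap 24 mm across, black housing 40 mm across and 12 mm high. The cap's flat top is 24 mm above the board face (38 mm above the table); it goes 8 mm straight down on a spring (starts at 1.8 N, fully down at 6 N). Origin: centre of the housing's foot, on the board face. Not to be touched.
- small_white_base: Round white push key on the smaller red board: cap 24 mm across, black housing 40 mm across and 12 mm high. The cap's flat top is 24 mm above the board face (38 mm above the table); it goes 8 mm straight down on a spring (starts at 1.8 N, fully down at 6 N). Origin: centre of the housing's foot, on the board face. Not to be touched.
- chip: Black 16-pin chip, 36 x 17 x 8 mm, lying on the mat, loose; origin at the centre of its underside. A bystander.
- terminal: Yellow screw terminal block, 25 x 12 x 12 mm, on the mat, loose; origin at the centre of its underside. A bystander.
- spool: Solder spool, white flanges of 60 mm diameter, 52 mm tall, upright, loose; origin at the centre of its underside. A bystander.
- tumbler: Empty drinking glass, 72 mm across the rim, 120 mm tall, loose; origin at the centre of its underside. A bystander.
- sponge_tin: Steel tin with a tan sponge, 60 x 90 x 18 mm, loose; origin at the centre of its underside. A bystander.
- driver: Screwdriver with orange handle, 160 mm long, lying, loose; origin at the centre of its underside. A bystander.
- flux: Small clear bottle with black cap, 42 mm diameter, 90 mm tall, loose; origin at the centre of its underside. A bystander.

How it is judged:
On the way, in this order (a step that is already met when the one before it is completed fails the run):
1. the red key on the large green board is pressed at least 5 mm down by the fingers (value of joint green_red above 0.005 m and contact force between the fingers and green_red_base above 0.5 N), for 0.05 s.
2. the red key on the large green board is let up again (value of joint green_red below 0.0015 m), for 0.1 s.
3. the yellow key on the smaller red board is pressed at least 5 mm down by the fingers (value of joint small_yellow above 0.005 m and contact force between the fingers and small_yellow_base above 0.5 N), for 0.05 s.
4. the yellow key on the smaller red board is let up again (value of joint small_yellow below 0.0015 m), for 0.1 s.
At the end, for the whole second after the job is handed in: The red key of the green board, then the yellow key of the red board, have each been pressed at least 5 mm down and let up; both are up (under 1.5 mm), and every loose bystander is at rest within 8 mm of where it stood (value of joint each of green_red, small_yellow below 0.0015 m and distance of each of chip, terminal, spool, tumbler, sponge_tin, driver, flux from where it was at the start of the episode below 0.008 m and linear speed of each of chip, terminal, spool, tumbler, sponge_tin, driver, flux below 0.02 m/s); the robot touches nothing.
It fails at once if a key is pressed harder than 20 N (contact force between any of the fingers, the arm and green_red_base above 20 N or contact force between any of the fingers, the arm and small_yellow_base above 20 N).
It fails at once if any other key is touched (over 0.5 N) (contact force between any of the fingers, the arm and green_yellow_base above 0.5 N or contact force between any of the fingers, the arm and green_blue_base above 0.5 N or contact force between any of the fingers, the arm and green_white_base above 0.5 N or contact force between any of the fingers, the arm and small_blue_base above 0.5 N or contact force between any of the fingers, the arm and small_white_base above 0.5 N).
It fails at once if a board itself is pressed on (over 3 N) (contact force between any of the fingers, the arm and green_board above 3 N or contact force between any of the fingers, the arm and red_board above 3 N).
It fails at once if a bystander is lifted, carried or shifted by more than 8 mm (distance of any of chip, terminal, spool, tumbler, sponge_tin, driver, flux from where it was at the start of the episode above 0.008 m).
It fails at once if both keys are down at the same time (value of joint each of green_red, small_yellow above 0.003 m).
It also fails if it takes over 40 s, if anything falls off the work surface, if the arm or the gripper's body presses on something with over 40 N, if the wrist force passes 120 N, or if a joint passes its speed limit or range.

ROBOT

A 6-joint arm with a two-finger parallel gripper is mounted at the origin on the work surface. World frame = base frame: x ahead of the robot, y to its left, z up, the work surface at z = 0. Lengths are in m, angles in rad, forces in N, time in s.
With the tool pointing down it reaches from about 0.3 to 0.775 m from the base axis. Payload 14.6 kg.
Tool frame: the origin (TCP) lies at the very end of the fingers, on their centre line; the grasp point (between the pads) lies 19 mm behind it (ctrl.grasp_offset is the distance from the TCP to the grasp point, in m); z points along the fingers, y is the line along which they close (so a half turn about z gives the same grasp; the last joint's range is limited). The gripper opens to 85 mm and grips with 20 to 120 N. Pads are 22 mm wide; open, the fingers measure 114 mm over their backs; the gripper's body (76 mm by 85 mm) begins 54 mm behind the grasp point. The pads swing forward as they close: fully open they stand 13 mm farther back than shut.
Start: joints at [1.053, 0.3, 1.521, -0, 1.321, -0.067], TCP at [0.24, 0.495, 0.231] pointing down, gripper open.
Joint ranges: [-3.03, 3.03], [-0.79, 2.21], [0.23, 2.52], [-1.04, 4.18], [0, 3.07], [-2.55, 2.55]. Speed limits (rad/s): [2.22, 2.22, 2.57, 3.14, 3.14, 3.14].

INTERFACE

Orientations are given as a unit quaternion [x, y, z, w].
In Python, from rig import ctrl, camera, get_calibration gives the robot as it stands.
- The arm moves only by the tool apply_moves, never from a script. Its argument "plan" is a list of rows, each an object of numbers: "claw": the opening, from 0 (shut) to 1 (fully open); "x", "y", "z": the shift along the tool's x, y, z each as a share of 0.15 m, from -1 to 1; "wx", "wy", "wz": the turn, a rotation vector about the tool's x, y, z each as a share of pi/4 rad, from -1 to 1. A call has 1 to 12 rows; each row is the pose to reach, as a shift and turn from the pose commanded when the call began, along the tool's axes at that moment; what a row does not reach only later rows make up. A row lasts 1/10 s, in which the tool goes at most 50 mm and 8.59 degrees, less where a joint would pass 70% of its speed; a pose out of reach is approached as far as the arm can. A call with a number of a shift or a turn outside -1 to 1 is refused whole. A call with a gripper value outside its range is refused whole. The fingers move at their own pace and stop on an object; the grip force is fixed at half the most. Time passes only in rows, so rows that repeat a pose let the fingers close. It gives the time, the measured TCP pose, the force, the opening and the grip force at its end, in the units of the state.
- ctrl.get_obs(): the state, without advancing time (a new reading comes with each control period).
- camera(name): name is "side" or "top" or "wrist"; returns the picture (384x512x3 uint8, red, green, blue); there is no depth.
- get_calibration(name): a dict with "fx", "fy", "cx", "cy" (pixels), "origin" and "attitude" of the camera in the world; the wrist camera has in their place "hand_eye" (4x4, takes a point from camera to tool coordinates, whose origin is the TCP and whose axes are the flange's). Camera axes: x right, y down, z forward; pixel columns grow to the right and rows downward; lengths in m; the calibration is good to about 2 mm. A picture is of the moment at which its call begins: read the wrist's pose just before it. get_calibration takes no time and is no camera call.
- ctrl.hand_in(): hands the job in; it is judged then, once.
The state is a dict: "t": time; "q": joint angles; "qvel": joint speeds; "joint_efforts": joint torques, N m; "tcp_pos": TCP position; "tool_rot": TCP orientation; "wrist_force": force on the tool from outside, world axes, zero at the start; "moment": the same for the moment, N m; "grip_width": finger opening in m; "grip_force": force on a finger pad.
Only numpy, scipy, OpenCV 4.12 (cv2) and the standard library are available. Lean on these libraries where they do the work, as an engineer would, in place of code of your own. Each camera call takes 0.05 s, during which the arm holds its last target. There are 200 camera calls.

## Working session

There is one attempt and no reset: what is moved stays moved. The work goes in short steps, Python scripts to look and compute and a tool call to move; the robot and the scene stay as the last step left them, time stands still between calls to the robot, and variables do not carry over. Pictures are saved under pics/ and viewed, at most 10 in all, crops included, and the job is handed in when it is done.

Besides the shell and the picture viewer there is one more tool, called after "Request:" by a JSON object that holds its "name" and its "arguments", one argument or row to a line. apply_moves: Moves the arm, as the interface text tells. Its arguments: {"type":"object","properties":{"plan":{"type":"array","items":{"type":"object","properties":{"claw":{"type":"number"},"x":{"type":"number"},"y":{"type":"number"},"z":{"type":"number"},"wx":{"type":"number"},"wy":{"type":"number"},"wz":{"type":"number"}}}}},"required":["plan"]}

```bash
mkdir -p pics; python3 - <<'E'
from rig import ctrl,camera,get_calibration
import cv2
o=ctrl.get_obs();print(o['t'],o['tcp_pos'],o['tool_rot'],o['grip_width'])
for n in('top','side'):
    cv2.imwrite(f'pics/{n}0.png',camera(n)[:,:,::-1]);print(n,get_calibration(n))
print(get_calibration('wrist'))
E
```

```text
0.0 [0.23951342 0.49485714 0.23071441] [ 2.23507299e-01  9.74702084e-01 -5.53451912e-04 -1.68344637e-04] 0.08559600564627369
top {'fx': 460.11530313952994, 'fy': 460.11530313952994, 'cx': 251.45238484975368, 'cy': 188.26592617902546, 'origin': array([ 0.35508769, -0.01566951,  1.45236537]), 'attitude': array([ 0.71087432, -0.69843527,  0.05897   , -0.05803815])}
side {'fx': 400.70814091740726, 'fy': 400.70814091740726, 'cx': 256.40920352903976, 'cy': 197.22409103469053, 'origin': array([ 0.084048  , -0.77658232,  0.93484285]), 'attitude': array([ 0.87869792, -0.2678067 ,  0.10666454, -0.38051573])}
{'fx': 325.8320174519012, 'fy': 325.8320174519012, 'cx': 260.04647509110345, 'cy': 196.14056572060184, 'hand_eye': array([[ 9.06057566e-04, -9.52257408e-01, -3.05294953e-01,
         7.76324614e-02],
       [ 9.99999314e-01,  1.08953113e-03, -4.30590643e-04,
         2.01137986e-04],
       [ 7.42661487e-04, -3.05294354e-01,  9.52257741e-01,
        -1.42721273e-01],
       [ 0.00000000e+00,  0.00000000e+00,  0.00000000e+00,
         1.00000000e+00]])}
```

View pics/top0.png

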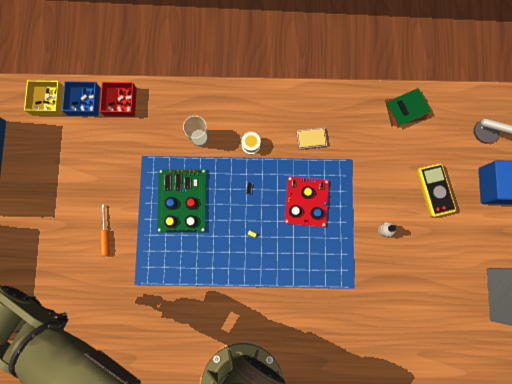

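View pics/side0.png

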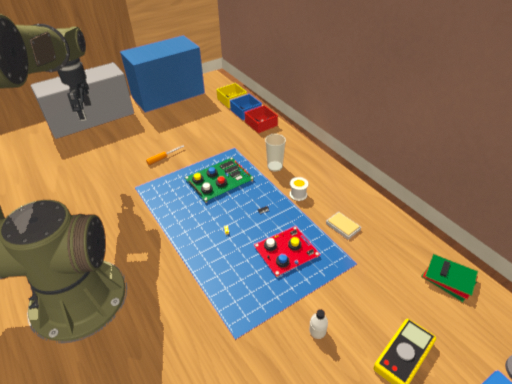

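The top view shows the green board's red key near (191,203) and the red board's yellow key near (308,192). In the side view they are near (221,181) and (295,243). Next I'll segment the caps and cast rays from both views.

```bash
cat > h.py <<'E'
import cv2,numpy as np
from scipy.spatial.transform import Rotation as R
from rig import ctrl,camera,get_calibration
def blob(bgr,seed,col,r=9):
    h=cv2.cvtColor(bgr,cv2.COLOR_BGR2HSV).astype(int);H,S,V=h[...,0],h[...,1],h[...,2]
    m={'red':((H<8)|(H>172))&(S>150)&(V>90),'yellow':(abs(H-27)<8)&(S>130)&(V>110),
       'white':(S<70)&(V>150),'blue':(abs(H-110)<14)&(S>120)&(V>60)}[col].astype(np.uint8)
    w=np.zeros_like(m);cv2.circle(w,seed,r,1,-1)
    n,l,s,c=cv2.connectedComponentsWithStats(m*w)
    k=1+np.argmax(s[1:,4]);return c[k],s[k]
def ray(cal,uv,T=None):
    d=np.array([(uv[0]-cal['cx'])/cal['fx'],(uv[1]-cal['cy'])/cal['fy'],1])
    if T is None:return np.array(cal['origin']),R.from_quat(cal['attitude']).apply(d)
    return T[:3,3],T[:3,:3]@d
def plane(o,d,z):return o+d*(z-o[2])/d[2]
def cross(o1,d1,o2,d2):
    a=np.linalg.lstsq(np.c_[d1,-d2],o2-o1,rcond=None)[0]
    p,q=o1+a[0]*d1,o2+a[1]*d2;return (p+q)/2,np.linalg.norm(p-q)
E
python3 - <<'E'
from h import *
t,s=cv2.imread('pics/top0.png'),cv2.imread('pics/side0.png')
T,S=get_calibration('top'),get_calibration('side')
for n,col,a,b in[('GR','red',(191,203),(221,181)),('GY','yellow',(170,221),(198,177)),('GB','blue',(171,203),(212,172)),('GW','white',(191,221),(206,188)),
 ('SY','yellow',(308,192),(295,243)),('SB','blue',(317,213),(283,260)),('SW','white',(295,211),(270,243))]:
    c1,s1=blob(t,a,col);c2,s2=blob(s,b,col)
    r1,r2=ray(T,c1),ray(S,c2);x,g=cross(*r1,*r2)
    print(n,c1.round(1),s1[2:],c2.round(1),s2[2:],'top',plane(*r1,.038)[:2].round(4),'side',plane(*r2,.038)[:2].round(4),'X',x.round(4),round(g,4))
E
```

```text
GR [190.3 201.9] [ 8  9 55] [220.9 179.9] [ 7  7 38] top [0.5453 0.1732] side [0.5417 0.1613] X [0.5475 0.1746 0.0254] 0.0012
GY [169.3 220.6] [ 8  8 53] [197.  176.1] [ 8  7 45] top [0.486  0.2356] side [0.4835 0.2263] X [0.4873 0.2371 0.0284] 0.0009
GB [169.7 202.1] [ 8  9 56] [210.8 169.1] [ 9 10 49] top [0.5436 0.2373] side [0.5414 0.2324] X [0.5442 0.2382 0.0328] 0.0002
GW [190.  220.8] [ 7  8 48] [205.7 185.5] [ 8  8 46] top [0.4868 0.172 ] side [0.4852 0.1655] X [0.4878 0.1727 0.0313] 0.0009
SY [307.5 191.3] [ 8  9 52] [294.5 241.5] [10 10 70] top [ 0.585  -0.1901] side [ 0.5821 -0.1979] X [ 0.587  -0.1915  0.0283] 0.001
SB [317.  212.2] [ 9  9 63] [282.4 258.7] [ 9  9 59] top [ 0.5202 -0.2193] side [ 0.5163 -0.2285] X [ 0.5218 -0.2211  0.0261] 0.0005
SW [295.2 210.3] [ 8  8 48] [269.7 241.5] [ 9 10 62] top [ 0.525 -0.152] side [ 0.5227 -0.1573] X [ 0.5259 -0.1527  0.0314] 0.0002
```

Request:
{"name": "apply_moves", "arguments": {
  "plan": [
    {"claw": 0,"x": -0.3,"y": -0.116},
    {"claw": 0,"x": -0.6,"y": -0.232},
    {"claw": 0,"x": -0.924,"y": -0.348},
    {"claw": 0,"x": -0.924,"y": -0.348}
  ]
}}

```text
validation failed for argument at $.pl...
```

Request:
{"name": "apply_moves", "arguments": {
  "plan": [
    {"claw": 0,"x": -0.3,"y": -0.116},
    {"claw": 0,"x": -0.6,"y": -0.232},
    {"claw": 0,"x": -0.924,"y": -0.348},
    {"claw": 0,"x": -0.924,"y": -0.348}
  ]
}}

```text
validation failed for argument at $.pl...
```

Request:
{"name": "apply_moves", "arguments": {
  "plan": [
    {"claw": 0,"x": -0.3,"y": -0.116,"z": 0.15},
    {"claw": 0,"x": -0.6,"y": -0.232,"z": 0.35},
    {"claw": 0,"x": -0.924,"y": -0.348,"z": 0.58},
    {"claw": 0,"x": -0.924,"y": -0.348,"z": 0.58},
    {"claw": 0,"x": -0.924,"y": -0.348,"z": 0.58}
  ]
}}

```text
validation failed for argument at $.pl...
```

```bash
cat > w.py <<'E'
from h import *
import sys
o=ctrl.get_obs();im=camera('wrist')[:,:,::-1].copy();cv2.imwrite(f'pics/{sys.argv[1]}.png',im)
K=get_calibration('wrist');Rw=R.from_quat(o['tool_rot']);T=np.eye(4);T[:3,:3]=Rw.as_matrix();T[:3,3]=o['tcp_pos'];T=T@K['hand_eye']
g=np.array(eval(sys.argv[3]));pc=np.linalg.inv(T)@np.r_[g,.038,1]
uv=(int(K['fx']*pc[0]/pc[2]+K['cx']),int(K['fy']*pc[1]/pc[2]+K['cy']))
c,s=blob(im,uv,sys.argv[2],45);mid=s[:2]+(s[2:4]-1)/2
p=plane(*ray(K,c,T),.038);print(o['t'],o['tcp_pos'].round(4),o['wrist_force'].round(2),o['grip_width'],'guess',uv,'blob',c.round(1),s,'P',p.round(4),'boxmid P',plane(*ray(K,mid,T),.038).round(4))
print('width m',s[2]*pc[2]/K['fx'],'tool shift/0.15',(Rw.inv().apply(p-o['tcp_pos'])/.15).round(4))
E
python3 w.py w1 red "[.545,.173]"
```

```text
Traceback (most recent call last):
  File "w.py", line 7, in <module>
    c,s=blob(im,uv,sys.argv[2],45);mid=s[:2]+(s[2:4]-1)/2
        ~~~~^^^^^^^^^^^^^^^^^^^^^^
  File "h.py", line 10, in blob
    k=1+np.argmax(s[1:,4]);return c[k],s[k]
        ~~~~~~~~~^^^^^^^^^
ValueError: attempt to get argmax of an empty sequence
```

View pics/w1.png

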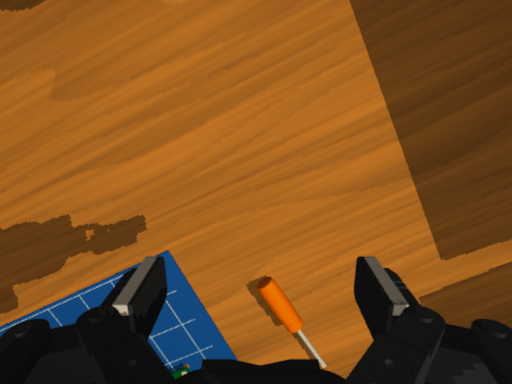

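The moves were refused and the arm hasn't moved; the picture shows only the mat corner and the screwdriver around (285,310). Each row probably has to carry every field, so I'll try one call that way.

Request:
{"name": "apply_moves", "arguments": {
  "plan": [
    {"claw": 0,"x": -0.3,"y": -0.116,"z": 0,"wx": 0,"wy": 0,"wz": 0},
    {"claw": 0,"x": -0.6,"y": -0.232,"z": 0,"wx": 0,"wy": 0,"wz": 0},
    {"claw": 0,"x": -0.924,"y": -0.348,"z": 0,"wx": 0,"wy": 0,"wz": 0}
  ]
}}

```text
t: 0.45
tcp_pos: [0.341, 0.3875, 0.2311]
tool_rot: [0.223, 0.975, -0.0, -0.0]
wrist_force: [0.0, 1.9, 0.3]
grip_width: 0.0438
grip_force: 0.0
```

Request:
{"name": "apply_moves", "arguments": {
  "plan": [
    {"claw": 0,"x": -0.3,"y": -0.116,"z": 0,"wx": 0,"wy": 0,"wz": 0},
    {"claw": 0,"x": -0.6,"y": -0.232,"z": 0,"wx": 0,"wy": 0,"wz": 0},
    {"claw": 0,"x": -0.924,"y": -0.348,"z": 0,"wx": 0,"wy": 0,"wz": 0}
  ]
}}

```text
t: 0.75
tcp_pos: [0.4423, 0.281, 0.2313]
tool_rot: [0.223, 0.975, -0.0, -0.0]
wrist_force: [0.1, 0.4, 0.0]
grip_width: 0.0001
grip_force: 0.0
```

Request:
{"name": "apply_moves", "arguments": {
  "plan": [
    {"claw": 0,"x": -0.3,"y": -0.116,"z": 0.15,"wx": 0,"wy": 0,"wz": 0},
    {"claw": 0,"x": -0.6,"y": -0.232,"z": 0.35,"wx": 0,"wy": 0,"wz": 0},
    {"claw": 0,"x": -0.924,"y": -0.348,"z": 0.58,"wx": 0,"wy": 0,"wz": 0},
    {"claw": 0,"x": -0.924,"y": -0.348,"z": 0.58,"wx": 0,"wy": 0,"wz": 0},
    {"claw": 0,"x": -0.924,"y": -0.348,"z": 0.58,"wx": 0,"wy": 0,"wz": 0}
  ]
}}

```text
t: 1.25
tcp_pos: [0.5437, 0.1731, 0.1418]
tool_rot: [0.225, 0.974, -0.001, -0.002]
wrist_force: [-0.5, 0.5, 0.5]
grip_width: -0.0004
grip_force: 0.0
```

```bash
python3 w.py w2 red "[.545,.173]"
```

```text
1.25 [0.5437 0.1731 0.1418] [-0.46  0.51  0.45] -0.00035845049561782945 guess (260, 196) blob [259.5 196. ] [245 180  30  32 753] P [0.5443 0.1722 0.038 ] boxmid P [0.5439 0.1723 0.038 ]
width m 0.02384007432826493 tool shift/0.15 [-0.0085 -0.0022  0.6921]
```

View pics/w2.png

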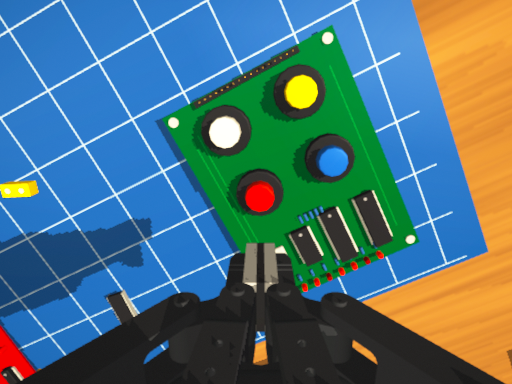

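The red cap is centred at (260,196) and measures 23.8 mm across, as it should. The TCP is within 1 mm of it, so I'll drop to a hover.

Request:
{"name": "apply_moves", "arguments": {
  "plan": [
    {"claw": 0,"x": -0.006,"y": 0,"z": 0.2,"wx": 0,"wy": 0,"wz": 0},
    {"claw": 0,"x": -0.006,"y": 0,"z": 0.42,"wx": 0,"wy": 0,"wz": 0},
    {"claw": 0,"x": -0.006,"y": 0,"z": 0.6,"wx": 0,"wy": 0,"wz": 0},
    {"claw": 0,"x": -0.006,"y": 0,"z": 0.6,"wx": 0,"wy": 0,"wz": 0},
    {"claw": 0,"x": -0.006,"y": 0,"z": 0.6,"wx": 0,"wy": 0,"wz": 0}
  ]
}}

```text
t: 1.8
tcp_pos: [0.5443, 0.1757, 0.0557]
tool_rot: [0.223, 0.975, 0.0, 0.0]
wrist_force: [0.4, 0.2, 1.1]
grip_width: 0.0003
grip_force: 0.0
```

Request:
{"name": "apply_moves", "arguments": {
  "plan": [
    {"claw": 0,"x": -0.009,"y": -0.018,"z": 0.0,"wx": 0,"wy": 0,"wz": 0},
    {"claw": 0,"x": -0.009,"y": -0.018,"z": 0.07,"wx": 0,"wy": 0,"wz": 0},
    {"claw": 0,"x": -0.009,"y": -0.018,"z": 0.11,"wx": 0,"wy": 0,"wz": 0},
    {"claw": 0,"x": -0.009,"y": -0.018,"z": 0.14,"wx": 0,"wy": 0,"wz": 0},
    {"claw": 0,"x": -0.009,"y": -0.018,"z": 0.14,"wx": 0,"wy": 0,"wz": 0}
  ]
}}

```text
t: 2.3
tcp_pos: [0.5443, 0.1718, 0.033]
tool_rot: [0.224, 0.975, -0.0, -0.0]
wrist_force: [-0.7, -0.8, 4.0]
grip_width: 0.0
grip_force: 2.1
```

The cap is about 5 mm down at about 4 N. I'll go 1.8 mm deeper, hold, then lift.

Request:
{"name": "apply_moves", "arguments": {
  "plan": [
    {"claw": 0,"x": 0,"y": 0,"z": 0.012,"wx": 0,"wy": 0,"wz": 0},
    {"claw": 0,"x": 0,"y": 0,"z": 0.012,"wx": 0,"wy": 0,"wz": 0},
    {"claw": 0,"x": 0,"y": 0,"z": 0.012,"wx": 0,"wy": 0,"wz": 0}
  ]
}}

```text
t: 2.6
tcp_pos: [0.5443, 0.1718, 0.0317]
tool_rot: [0.224, 0.975, 0.0, 0.0]
wrist_force: [-2.2, -0.9, 4.4]
grip_width: 0.0001
grip_force: 2.5
```

Request:
{"name": "apply_moves", "arguments": {
  "plan": [
    {"claw": 0,"x": 0,"y": 0,"z": -0.1,"wx": 0,"wy": 0,"wz": 0},
    {"claw": 0,"x": 0,"y": 0,"z": -0.3,"wx": 0,"wy": 0,"wz": 0},
    {"claw": 0,"x": 0,"y": 0,"z": -0.6,"wx": 0,"wy": 0,"wz": 0},
    {"claw": 0,"x": 0,"y": 0,"z": -0.85,"wx": 0,"wy": 0,"wz": 0},
    {"claw": 0,"x": 0,"y": 0,"z": -0.85,"wx": 0,"wy": 0,"wz": 0}
  ]
}}

```text
t: 3.1
tcp_pos: [0.5461, 0.1724, 0.1653]
tool_rot: [0.223, 0.975, 0.002, 0.004]
wrist_force: [-0.3, 0.4, 0.2]
grip_width: -0.0001
grip_force: 0.0
```

```bash
python3 w.py w3 red "[.545,.173]"; python3 - <<'E'
from h import *
o=ctrl.get_obs();print(o['q'].round(2),R.from_quat(o['tool_rot']).inv().apply(np.array([.5850,-.1905,.150])-o['tcp_pos'])/.15)
E
```

```text
3.1 [0.5461 0.1724 0.1653] [-0.31  0.41  0.16] -9.688158709137992e-05 guess (259, 183) blob [257.9 183.8] [244 169  29  30 642] P [0.5444 0.172  0.038 ] boxmid P [0.5442 0.1722 0.038 ]
width m 0.024934039456106123 tool shift/0.15 [ 0.0146 -0.0117  0.8483]
[ 0.24  0.41  1.54  0.    1.19 -0.88] [-1.29230375 -2.06026114  0.07981595]
```

The red key was pressed and is up again. Next I'll traverse to the yellow key.

Request:
{"name": "apply_moves", "arguments": {
  "plan": [
    {"claw": 0,"x": -0.14,"y": -0.23,"z": 0,"wx": 0,"wy": 0,"wz": 0},
    {"claw": 0,"x": -0.28,"y": -0.46,"z": 0,"wx": 0,"wy": 0,"wz": 0},
    {"claw": 0,"x": -0.43,"y": -0.687,"z": 0,"wx": 0,"wy": 0,"wz": 0}
  ]
}}

```text
t: 3.45
tcp_pos: [0.5567, 0.0498, 0.1582]
tool_rot: [0.223, 0.975, -0.0, -0.001]
wrist_force: [0.7, 0.2, -0.1]
grip_width: 0.0003
grip_force: 0.0
```

Request:
{"name": "apply_moves", "arguments": {
  "plan": [
    {"claw": 0,"x": -0.14,"y": -0.23,"z": 0,"wx": 0,"wy": 0,"wz": 0},
    {"claw": 0,"x": -0.28,"y": -0.46,"z": 0,"wx": 0,"wy": 0,"wz": 0},
    {"claw": 0,"x": -0.43,"y": -0.687,"z": 0,"wx": 0,"wy": 0,"wz": 0}
  ]
}}

```text
t: 3.75
tcp_pos: [0.5699, -0.0714, 0.1582]
tool_rot: [0.223, 0.975, -0.0, -0.001]
wrist_force: [0.7, 0.1, 0.1]
grip_width: 0.0
grip_force: 0.0
```

Request:
{"name": "apply_moves", "arguments": {
  "plan": [
    {"claw": 0,"x": -0.14,"y": -0.23,"z": 0,"wx": 0,"wy": 0,"wz": 0},
    {"claw": 0,"x": -0.28,"y": -0.46,"z": 0.05,"wx": 0,"wy": 0,"wz": 0},
    {"claw": 0,"x": -0.43,"y": -0.687,"z": 0.1,"wx": 0,"wy": 0,"wz": 0},
    {"claw": 0,"x": -0.43,"y": -0.687,"z": 0.1,"wx": 0,"wy": 0,"wz": 0},
    {"claw": 0,"x": -0.43,"y": -0.687,"z": 0.1,"wx": 0,"wy": 0,"wz": 0},
    {"claw": 0,"x": -0.43,"y": -0.687,"z": 0.1,"wx": 0,"wy": 0,"wz": 0}
  ]
}}

```text
t: 4.35
tcp_pos: [0.5835, -0.1898, 0.1437]
tool_rot: [0.223, 0.975, 0.0, -0.0]
wrist_force: [-0.2, -0.4, -0.1]
grip_width: -0.0002
grip_force: 0.0
```

```bash
python3 w.py w4 yellow "[.585,-.19]"
```

```text
4.35 [ 0.5835 -0.1898  0.1437] [-0.19 -0.44 -0.13] -0.0001833042001736672 guess (260, 195) blob [257.6 196.1] [243 181  30  31 735] P [ 0.5844 -0.1923  0.038 ] boxmid P [ 0.5843 -0.1923  0.038 ]
width m 0.02400369005233697 tool shift/0.15 [-0.0133 -0.0124  0.7046]
```

View pics/w4.png

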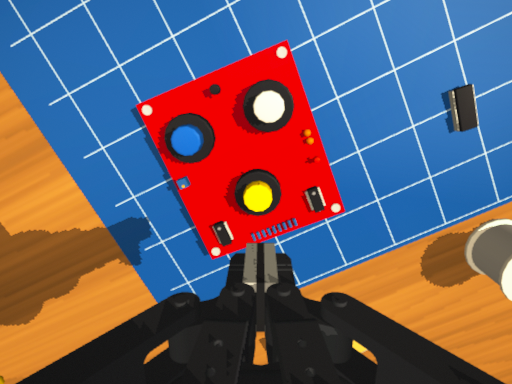

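The yellow cap is at (258,196), 24.0 mm across, and about 2 mm from the TCP. I'll correct for that and drop to a hover.

Request:
{"name": "apply_moves", "arguments": {
  "plan": [
    {"claw": 0,"x": -0.012,"y": -0.011,"z": 0.2,"wx": 0,"wy": 0,"wz": 0},
    {"claw": 0,"x": -0.012,"y": -0.011,"z": 0.42,"wx": 0,"wy": 0,"wz": 0},
    {"claw": 0,"x": -0.012,"y": -0.011,"z": 0.6,"wx": 0,"wy": 0,"wz": 0},
    {"claw": 0,"x": -0.012,"y": -0.011,"z": 0.6,"wx": 0,"wy": 0,"wz": 0},
    {"claw": 0,"x": -0.012,"y": -0.011,"z": 0.6,"wx": 0,"wy": 0,"wz": 0},
    {"claw": 0,"x": -0.012,"y": -0.011,"z": 0.6,"wx": 0,"wy": 0,"wz": 0}
  ]
}}

```text
t: 5.0
tcp_pos: [0.5855, -0.1929, 0.056]
tool_rot: [0.223, 0.975, -0.0, 0.001]
wrist_force: [0.3, -0.3, 0.2]
grip_width: -0.0004
grip_force: 0.0
```

Request:
{"name": "apply_moves", "arguments": {
  "plan": [
    {"claw": 0,"x": 0,"y": 0,"z": 0.05,"wx": 0,"wy": 0,"wz": 0},
    {"claw": 0,"x": 0,"y": 0,"z": 0.09,"wx": 0,"wy": 0,"wz": 0},
    {"claw": 0,"x": 0,"y": 0,"z": 0.12,"wx": 0,"wy": 0,"wz": 0},
    {"claw": 0,"x": 0,"y": 0,"z": 0.14,"wx": 0,"wy": 0,"wz": 0},
    {"claw": 0,"x": 0,"y": 0,"z": 0.14,"wx": 0,"wy": 0,"wz": 0}
  ]
}}

```text
t: 5.5
tcp_pos: [0.5846, -0.193, 0.0329]
tool_rot: [0.224, 0.975, 0.0, -0.0]
wrist_force: [-0.4, 1.1, 4.6]
grip_width: 0.0
grip_force: 2.2
```

Request:
{"name": "apply_moves", "arguments": {
  "plan": [
    {"claw": 0,"x": 0,"y": 0,"z": 0.012,"wx": 0,"wy": 0,"wz": 0},
    {"claw": 0,"x": 0,"y": 0,"z": 0.012,"wx": 0,"wy": 0,"wz": 0},
    {"claw": 0,"x": 0,"y": 0,"z": 0.012,"wx": 0,"wy": 0,"wz": 0}
  ]
}}

```text
t: 5.8
tcp_pos: [0.5847, -0.193, 0.0314]
tool_rot: [0.223, 0.975, -0.0, 0.0]
wrist_force: [-1.9, 1.1, 5.4]
grip_width: 0.0
grip_force: 2.5
```

The cap is 6.6 mm down at about 5 N. Now I'll lift clear.

Request:
{"name": "apply_moves", "arguments": {
  "plan": [
    {"claw": 0,"x": 0,"y": 0,"z": -0.1,"wx": 0,"wy": 0,"wz": 0},
    {"claw": 0,"x": 0,"y": 0,"z": -0.3,"wx": 0,"wy": 0,"wz": 0},
    {"claw": 0,"x": 0,"y": 0,"z": -0.6,"wx": 0,"wy": 0,"wz": 0},
    {"claw": 0,"x": 0,"y": 0,"z": -0.9,"wx": 0,"wy": 0,"wz": 0},
    {"claw": 0,"x": 0,"y": 0,"z": -0.9,"wx": 0,"wy": 0,"wz": 0},
    {"claw": 0,"x": 0,"y": 0,"z": -0.9,"wx": 0,"wy": 0,"wz": 0},
    {"claw": 0,"x": 0,"y": 0,"z": -0.9,"wx": 0,"wy": 0,"wz": 0}
  ]
}}

```text
t: 6.5
tcp_pos: [0.5841, -0.1928, 0.1653]
tool_rot: [0.224, 0.975, 0.0, -0.001]
wrist_force: [0.0, -0.1, -0.5]
grip_width: -0.0001
grip_force: 0.0
```

```bash
python3 w.py w5 yellow "[.585,-.192]"; python3 -c "
from h import *
cv2.imwrite('pics/s5.png',camera('side')[:,:,::-1])"
```

```text
6.5 [ 0.5841 -0.1928  0.1653] [ 0.01 -0.08 -0.51] -0.00011386659220900307 guess (261, 186) blob [260.7 186.8] [247 173  28  29 635] P [ 0.5846 -0.1924  0.038 ] boxmid P [ 0.5847 -0.1926  0.038 ]
width m 0.024151829630485004 tool shift/0.15 [-0.0034  0.0042  0.8488]
```

View pics/s5.png

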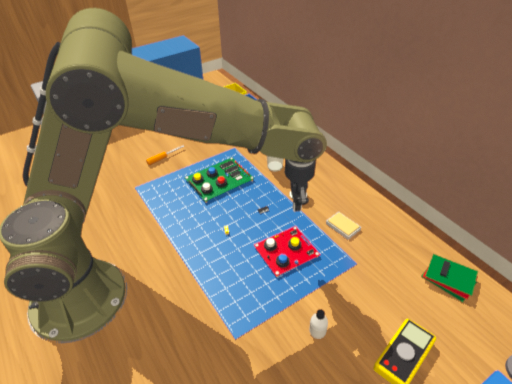

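The hand is clear at about (298,190). Both keys are up and the visible bystanders haven't moved, so I'm handing in.

```bash
python3 -c "
from rig import ctrl
print(ctrl.hand_in())"
```

```text
the job is handed in; nothing more can be done
None
```

I pressed the red key on the green board (about 6.3 mm down), then the yellow key on the red board (about 6.6 mm down), both at about 5 N; both sprang back up, the hand finished clear, and the job is handed in, though the hand-in gave no verdict.

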